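# Load and close the shielded test box

### The job

Set the finned converter module, fins up, on the floor of the open shielded test box, then close the box with its own lid, the large one, so that the lid sits fully down all round. Set both down, do not drop them.

Things in the scene. Friction and masses are not known exactly. Their poses are not given: they have to be found in the camera images.
- test_box: Open bare aluminium box, fixed to the bench: outside 180 (x) x 140 (y) x 65 mm high, walls 8 mm (opening 164 x 124), inner floor 8 mm above the bench. Three brass sockets stick out 12 mm from its -x face. Origin: centre of its underside; z up; yaw within 0.4 rad of the world axes. The other open boxes about are thin green plastic.
- lid: The box's loose lid, aluminium, 0.3 to 0.5 kg, right way up on the bench: plate 196 (x) x 156 (y) x 6 mm; under it a centred block 140 x 100 x 10 mm that enters the opening with 12 mm to spare each side. Origin: centre of the block's underside, 55 mm above the box's origin once seated; z up. A half turn makes no difference. A like lid with a 120 x 90 mm plate is not this one.
- lid_handle (a point): Middle of the lid's black bar handle, 51 mm straight above the lid's origin, over its centre. The bar runs 110 mm along the lid's x, is 16 mm wide (y) and 14 mm high, with 28 mm free under it down to the plate; open on both long sides. Axes as the lid's.
- module: Loose converter module: bare aluminium block 60 (x) x 44 (y) x 38 mm high, six cooling fins along x on top, four small brass pins on its -x end, 0.15 to 0.3 kg. Origin: centre of its underside; z up. Stands fins up; grip it across its flat 44 mm sides (along y). Another of the same size with a plain smooth top stands about 110 mm beyond its +x end: not this one.
Things that resemble listed ones, but are neither listed nor needed, are in the scene too. Leave any pink look-alike of the lid alone. Leave any orange look-alike of the module alone.

How it is judged:
By the outcome, as a careful person would: the job done as asked, in the order asked, and still so for the second after the job is handed in, with the robot touching nothing.
It also fails if it takes over 64 s, if anything falls off the work surface, if the arm or the gripper's body presses on something with over 40 N, if the wrist force passes 120 N, or if a joint passes its speed limit or range.

### The arm

A 6-joint arm with a two-finger parallel gripper is mounted at the origin on the work surface. World frame = base frame: x ahead of the robot, y to its left, z up, the work surface at z = 0. Lengths are in mm, angles in rad, forces in N, time in s.
With the tool pointing down it reaches from about 425 to 925 mm from the base axis. Payload 12.5 kg.
Tool frame: the origin (TCP) lies midway between the tips of the shut fingers; the grasp point (between the pads) lies 19 mm behind it; z points along the fingers, y is the line along which they close (so a half turn about z gives the same grasp; the last joint's range is limited). The gripper opens to 85 mm and grips with 20 to 120 N. Pads are 22 mm wide; open, the fingers measure 114 mm over their backs; the gripper's body (76 mm by 85 mm) begins 54 mm behind the grasp point. The pads swing forward as they close: fully open they stand 13 mm farther back than shut.
Start: joints at [1.181, 0.491, 1.559, -0, 1.092, -0.106], TCP at [174.986, 600.021, 231.327] pointing down, gripper open.
Joint ranges: [-3.1, 3.1], [-0.84, 2.19], [0.05, 2.79], [-1.13, 4.28], [0.06, 2.93], [-2.69, 2.69]. Speed limits (rad/s): [2.22, 2.22, 2.79, 3.14, 3.14, 3.14].

### API

Orientations are given as a 3x3 rotation matrix whose columns are the frame's x, y, z axes.
In Python, from cell import bot gives the robot as it stands.
- The arm moves only by the tool apply_moves, never from a script. Its argument "commands" is one flat list of numbers, 7 for each row, row after row: the turn, a rotation vector about the tool's x, y, z each as a share of 120 degrees, from -1 to 1, then the shift along the tool's x, y, z each as a share of 800 mm, from -1 to 1, then the opening, from 0 (shut) to 1 (fully open). In form: [rx, ry, rz, dx, dy, dz, hand, rx, ry, rz, dx, dy, dz, hand, ...]. A call has 1 to 8 rows; each row is the pose to reach, as a shift and turn from the pose commanded when the call began, along the tool's axes at that moment; what a row does not reach only later rows make up. A row lasts 1/8 s, in which the tool goes at most 62.5 mm and 10.7 degrees, less where a joint would pass 70% of its speed; a pose out of reach is approached as far as the arm can. A call with a number of a shift or a turn outside -1 to 1 is refused whole. A call with a gripper value outside its range is refused whole. The fingers move at their own pace and stop on an object; "newtons" is the grip in N (left out, the last holds). Time passes only in rows, so rows that repeat a pose let the fingers close. It gives the time, the measured TCP pose, the force, the opening and the grip force at its end, in the units of the state.
- bot.observe(): the state, without advancing time (a new reading comes with each control period).
- bot.camera(name): name is "scene" or "side" or "wrist"; returns (picture, depth): 480x640x3 uint8, red, green, blue; 480x640 float32, mm along the optical axis (not along the pixel's ray), 0 where there is no reading.
- bot.camera_info(name): a dict with "K" (3x3 intrinsics, pixels), "pose" (4x4, takes a point from camera to world coordinates). Camera axes: x right, y up, looking along -z (the intrinsics and any distortion apply to the point x, -y, -z); pixel columns grow to the right and rows downward; lengths in mm; the calibration is good to about 2 mm. A picture is of the moment at which its call begins: read the wrist's pose just before it. camera_info takes no time and is no camera call; for the wrist camera it gives the pose at the moment of the call.
- bot.job_done(): hands the job in; it is judged then, once.
The state is a dict: "time_s": time; "qpos": joint angles; "dq": joint speeds; "joint_torque": joint torques, N m; "position": TCP position; "eef_rot": TCP orientation; "ft_force": force on the tool from outside, world axes, zero at the start; "torque": the same for the moment, N m; "gripper_width": opening from 0.0 (shut) to 1.0 (fully open); "finger_force": force on a finger pad.
Only numpy, scipy, OpenCV 4.12 (cv2) and the standard library are available. Lean on these libraries where they do the work, as an engineer would, in place of code of your own. Each camera call takes 0.05 s, during which the arm holds its last target. There are 200 camera calls.

## Working session

There is one attempt and no reset: what is moved stays moved. The work goes in short steps, Python scripts to look and compute and a tool call to move; the robot and the scene stay as the last step left them, time stands still between calls to the robot, and variables do not carry over. Pictures are saved under pics/ and viewed, at most 10 in all, crops included, and the job is handed in when it is done.

Besides the shell and the picture viewer there is one more tool, called after ">>>" as a command line: name --argument value ..., lists and objects as JSON in quotes. apply_moves: Moves the arm, as the interface text tells. Shift numbers are shares of 800 mm and turn numbers shares of 120 degrees, none past 1 either way. Its arguments: {"type":"object","properties":{"commands":{"type":"array","items":{"type":"number","minimum":-1,"maximum":1}},"newtons":{"type":"number"}},"required":["commands"]}

```bash
mkdir -p pics; cat > h.py <<'E'
import numpy as np, cv2
from cell import bot
def grab(n):
    i=bot.camera_info(n); p,d=bot.camera(n); return p,d,np.array(i["K"]),np.array(i["pose"])
def cloud(d,K,T):
    v,u=np.mgrid[0:480,0:640]
    P=np.stack([(u-K[0,2])/K[0,0]*d,-(v-K[1,2])/K[1,1]*d,-d],-1)
    W=P@T[:3,:3].T+T[:3,3]; W[d==0]=np.nan; return W
def save(n,p): cv2.imwrite(f"pics/{n}.png",cv2.cvtColor(p,cv2.COLOR_RGB2BGR))
E
python3 - <<'E'
from h import *
for n in("scene","side"):
    p,d,K,T=grab(n); save(n,p); np.savez(n,p=p,d=d,K=K,T=T); print(n,K.round(1).tolist(),T.round(3).tolist(),[k for k in bot.camera_info(n)])
print(bot.observe())
E
```

```text
scene [[435.6, 0.0, 314.4], [0.0, 435.6, 239.9], [0.0, 0.0, 1.0]] [[-0.727, -0.565, 0.389, 804.576], [0.686, -0.597, 0.415, 423.066], [-0.002, 0.569, 0.822, 862.443], [0.0, 0.0, 0.0, 1.0]] ['K', 'pose']
side [[477.6, 0.0, 308.8], [0.0, 477.6, 239.6], [0.0, 0.0, 1.0]] [[0.922, 0.268, -0.278, 149.32], [-0.386, 0.618, -0.685, -670.164], [-0.011, 0.739, 0.674, 754.939], [0.0, 0.0, 0.0, 1.0]] ['K', 'pose']
{'time_s': 0.1, 'qpos': array([ 1.18142134e+00,  4.91469730e-01,  1.55936980e+00,  8.50753948e-06,
        1.09170512e+00, -1.05592908e-01]), 'dq': array([ 0.00147878, -0.00144133, -0.00133109, -0.00173867,  0.00017394,
        0.00088446]), 'joint_torque': array([ 2.31116093e-03, -6.19449878e+01, -2.62024730e+01, -9.77711761e-05,
        2.91890348e-03, -2.04633682e-05]), 'position': array([174.89178533, 599.83218077, 230.81098001]), 'eef_rot': array([[-9.60002250e-01,  2.79992044e-01, -3.68371378e-04],
       [ 2.79992266e-01,  9.60001854e-01, -8.77868213e-04],
       [ 1.07841091e-04, -9.45896597e-04, -9.99999547e-01]]), 'ft_force': array([ 0.36025605, -1.41680988, -0.35944741]), 'torque': array([-0.02161307, -0.02162564,  0.00970922]), 'finger_force': 0.0, 'gripper_width': 1.0017424163606405}
```

View pics/scene.png

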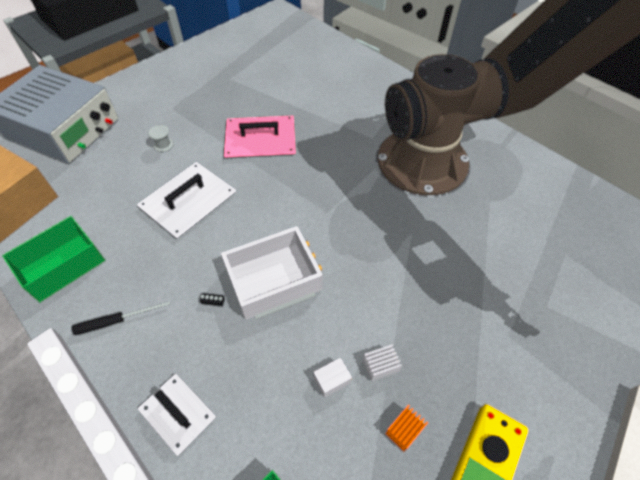

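View pics/side.png

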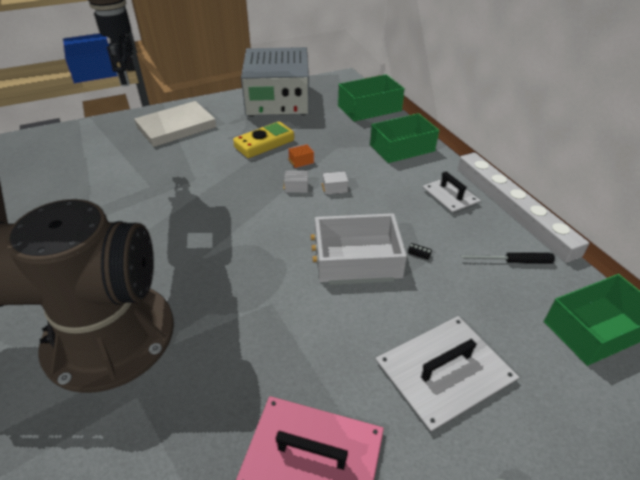

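Scene view. Module candidates: finned grey block (382,361), smooth block (332,377) and orange block (406,428). Lid candidates: large bare lid (186,199), small lid (176,412) and pink lid (260,136). The aluminium box is at (272,272), with its brass sockets at its right edge (315,250). By the description I choose (382,361), (186,199) and (272,272). Next I measure them and check with a crop.

```bash
python3 - <<'E'
from h import *
seeds={'scene':dict(module=(382,361,25,38),smooth=(332,377,25,38),lid=(186,199,12,20),box=(272,272,57,80)),
 'side':dict(module=(296,183,25,38),smooth=(336,184,25,38),lid=(448,380,12,20),box=(360,247,57,80))}
for n in seeds:
    z=np.load(n+'.npz'); W=cloud(z['d'],z['K'],z['T'])
    for k,(u,v,lo,hi) in seeds[n].items():
        r=dict(module=20,smooth=20,lid=85,box=65)[k]
        m=np.zeros((480,640),bool); m[max(0,v-r):v+r,max(0,u-r):u+r]=1
        H=W[...,2]; m&=(H>lo)&(H<hi+10)
        hsv=cv2.cvtColor(z['p'],cv2.COLOR_RGB2HSV); m&=hsv[...,1]<90
        c,l,s,_=cv2.connectedComponentsWithStats(m.astype(np.uint8))
        i=1+np.argmax(s[1:,4]); m=l==i
        q=W[m]; zt=np.median(q[:,2]); q=q[abs(q[:,2]-zt)<4]
        print(n,k,len(q),'z',zt.round(1),cv2.minAreaRect(q[:,:2].astype(np.float32)),'mean',q.mean(0).round(1))
z=np.load('scene.npz'); save('crop',np.hstack([cv2.resize(z['p'][320:460,290:430],(400,400)),cv2.resize(z['p'][150:290,110:250],(400,400))]))
for n,u,v in(('scene',450,300),('scene',200,330)):
    z=np.load(n+'.npz'); print(cloud(z['d'],z['K'],z['T'])[v,u])
E
```

```text
scene module 424 z 35.8 ((509.6107482910156, 302.2051086425781), (45.172752380371094, 61.02094650268555), 65.89382934570312) mean [510.4 302.2  36.4]
scene smooth 732 z 37.2 ((601.464111328125, 255.4340057373047), (44.50934600830078, 60.40314865112305), 75.10741424560547) mean [602.2 255.9  37.3]
scene lid 3190 z 15.7 ((546.8737182617188, -324.1102294921875), (196.5206298828125, 159.03919982910156), 6.194480895996094) mean [ 552.4 -316.4   15.7]
scene box 1082 z 64.0 ((536.5648193359375, 0.70159912109375), (143.23997497558594, 180.12612915039062), 70.4630355834961) mean [538.9   4.8  64.2]
side module 250 z 36.2 ((509.5019226074219, 301.5939025878906), (50.08452606201172, 60.26129913330078), 67.26980590820312) mean [509.3 301.1  36.7]
side smooth 243 z 37.6 ((600.2437744140625, 255.4281463623047), (47.30005645751953, 59.516212463378906), 75.30680084228516) mean [599.5 253.7  37.9]
side lid 7862 z 16.3 ((547.4971923828125, -323.76318359375), (197.7296600341797, 157.22105407714844), 6.2359418869018555) mean [ 541.5 -331.7   16.3]
side box 994 z 64.3 ((537.2405395507812, 1.3893814086914062), (145.1316375732422, 180.84991455078125), 70.5969009399414) mean [535.4  -6.4  64.5]
[ 2.89963608e+02  3.09651406e+02 -5.16252910e-02]
[ 7.29731908e+02 -9.17172710e+00  7.28527356e-01]
```

View pics/crop.png

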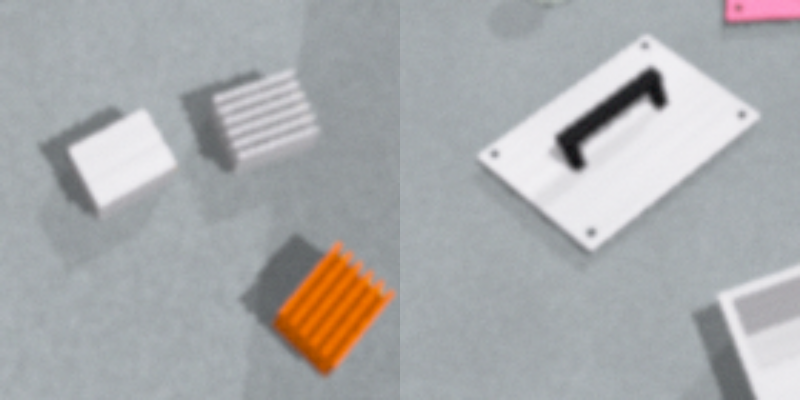

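The crop confirms the choice: the finned grey block is at crop (265,115), and the large bare lid has its handle along its long side. Both cameras agree within 1 mm on the poses. Next I plan the approach above the module.

```bash
cat >> h.py <<'E'
def go(x,y,z,yaw):  # yaw (deg) of tool y axis, tool down
    from scipy.spatial.transform import Rotation as Ro
    s=bot.observe(); R=np.array(s["eef_rot"]); a=np.radians(yaw); c,n=np.cos(a),np.sin(a)
    G=np.array([[-n,c,0],[c,n,0],[0,0,-1.]]); G[:,0]=np.cross(G[:,1],G[:,2])
    r=Ro.from_matrix(R.T@G).as_rotvec(degrees=True)/120; t=R.T@(np.array([x,y,z])-s["position"])/800
    print(r.round(4).tolist(),t.round(4).tolist(), s["position"].round(1), 'g',round(s["gripper_width"],2), s["ft_force"].round(1))
E
python3 -c "
from h import *
go(509.5,302,120,66.5)"
```

```text
[-0.0005, -0.0, 0.0603] [-0.5058, -0.2402, 0.1387] [174.9 599.8 230.8] g 1.0 [ 0.4 -1.4 -0.4]
```

>>> apply_moves --commands '[0,0,0.06,-0.506,-0.24,0.139,1,0,0,0.06,-0.506,-0.24,0.139,1,0,0,0.06,-0.506,-0.24,0.139,1,0,0,0.06,-0.506,-0.24,0.139,1,0,0,0.06,-0.506,-0.24,0.139,1,0,0,0.06,-0.506,-0.24,0.139,1,0,0,0.06,-0.506,-0.24,0.139,1,0,0,0.06,-0.506,-0.24,0.139,1]'

```text
time_s: 1.1
position: [511.5, 300.0, 118.9]
eef_rot: [[-0.916, 0.401, -0.001], [0.401, 0.916, -0.001], [0.001, -0.001, -1.0]]
ft_force: [-0.4, -0.7, 0.2]
gripper_width: 0.997
finger_force: 0.0
```

>>> apply_moves --commands '[0,0,0,0,0,0,1,0,0,0,0,0,0,1]'

```text
time_s: 1.35
position: [509.0, 303.3, 120.4]
eef_rot: [[-0.918, 0.397, -0.0], [0.397, 0.918, 0.0], [0.0, 0.0, -1.0]]
ft_force: [-1.9, -0.1, -0.1]
gripper_width: 1.001
finger_force: 0.0
```

```bash
python3 - <<'E'
from h import *
go(509.5,302,120,66.5)
p,d,K,T=grab('wrist'); save('w1',p); np.savez('w1',p=p,d=d,K=K,T=T)
W=cloud(d,K,T);H=W[...,2]
m=((H>28)&(H<46)).astype(np.uint8); c,l,s,_=cv2.connectedComponentsWithStats(m)
for i in range(1,c):
    if s[i,4]>400: print(s[i],cv2.minAreaRect(W[l==i][:,:2].astype(np.float32)))
E
```

```text
[0.0001, -0.0001, 0.0008] [-0.0013, -0.0012, 0.0004] [509.  303.3 120.4] g 1.0 [-1.9 -0.1 -0.1]
[ 574    0   66  130 4307] ((475.871337890625, 505.16217041015625), (83.74223327636719, 26.247278213500977), 14.47640323638916)
[282 201   7  95 550] ((502.827392578125, 282.5039978027344), (3.173189878463745, 59.925174713134766), 65.8004379272461)
[295 201   6  95 560] ((506.1812438964844, 290.002685546875), (3.0925521850585938, 59.87410354614258), 65.68805694580078)
[308 201   6  96 464] ((509.8717041015625, 297.3099060058594), (2.973060131072998, 60.725337982177734), 65.57073211669922)
[321 202   7  95 486] ((512.9505004882812, 304.9010009765625), (3.052096128463745, 60.23313903808594), 65.76644134521484)
[333 202   8  95 527] ((516.4663696289062, 312.2855529785156), (3.134169578552246, 60.566654205322266), 65.71937561035156)
[345 202  10  95 575] ((519.727294921875, 319.7834777832031), (3.1848745346069336, 60.4958381652832), 65.78578186035156)
[ 525  207   38   88 1023] ((569.1156616210938, 431.975830078125), (61.03504180908203, 4.353705406188965), 2.0604631900787354)
[512 212  38  88 
[... 154 characters left out ...]
67559814453125), (60.80655288696289, 3.767751693725586), 1.9561649560928345)
[487 223  39  87 845] ((569.7461547851562, 407.5732727050781), (60.64354705810547, 3.821636438369751), 1.8585139513015747)
[474 229  40  85 804] ((570.0386352539062, 399.3170166015625), (61.09962463378906, 3.7572407722473145), 1.8480007648468018)
[463 234  39  85 742] ((570.2918090820312, 391.1373291015625), (60.698028564453125, 3.6242713928222656), 1.6907049417495728)
[   0  317   39   65 1452] ((496.0402526855469, 88.715576171875), (14.308083534240723, 46.4493293762207), 86.37897491455078)
[ 270  343   74   83 4814] ((602.4256591796875, 254.48727416992188), (43.9952278137207, 61.33162307739258), 74.87723541259766)
```

```bash
python3 -c "
from h import *
go(511,301.4,4,65.8)"
```

```text
[0.0002, 0.0, 0.0069] [-0.0035, -0.0014, 0.1457] [508.9 303.5 120.5] g 1.0 [-1.4  0.1  0.5]
```

>>> apply_moves --commands '[0,0,0.007,-0.0035,-0.0014,0.04,1,0,0,0.007,-0.0035,-0.0014,0.08,1,0,0,0.007,-0.0035,-0.0014,0.11,1,0,0,0.007,-0.0035,-0.0014,0.13,1,0,0,0.007,-0.0035,-0.0014,0.14,1,0,0,0.007,-0.0035,-0.0014,0.145,1,0,0,0.007,-0.0035,-0.0014,0.145,1,0,0,0.007,-0.0035,-0.0014,0.145,1]' --newtons 40

```text
time_s: 2.4
position: [512.3, 300.4, 4.7]
eef_rot: [[-0.911, 0.412, 0.001], [0.412, 0.911, 0.001], [-0.001, 0.001, -1.0]]
ft_force: [0.1, -0.4, 0.1]
gripper_width: 0.999
finger_force: 0.0
```

>>> apply_moves --commands '[0,0,0,0,0,0,0,0,0,0,0,0,0,0,0,0,0,0,0,0,0,0,0,0,0,0,0,0,0,0,0,0,0,0,0,0,0,0,0,0,0,0,0,0,0,0,0,0,0]' --newtons 40

```text
time_s: 3.28
position: [512.2, 300.3, 4.4]
eef_rot: [[-0.911, 0.411, 0.001], [0.411, 0.911, 0.0], [-0.0, 0.001, -1.0]]
ft_force: [-1.3, 0.0, 6.3]
gripper_width: 0.505
finger_force: 41.8
```

>>> apply_moves --commands '[0,0,0,0,0,-0.02,0,0,0,0,0,0,-0.06,0,0,0,0,0,0,-0.1,0,0,0,0,0,0,-0.13,0,0,0,0,0,0,-0.15,0,0,0,0,0,0,-0.16,0,0,0,0,0,0,-0.16,0]'

```text
time_s: 4.15
position: [511.9, 300.2, 132.2]
eef_rot: [[-0.911, 0.412, 0.0], [0.412, 0.911, 0.0], [-0.0, 0.0, -1.0]]
ft_force: [0.3, -0.2, -1.7]
gripper_width: 0.51
finger_force: 41.1
```

```bash
python3 -c "
from h import *
go(537,1,134,70.5)"
```

```text
[0.0001, 0.0, -0.04] [-0.1825, -0.328, -0.0023] [511.9 300.2 132.2] g 0.51 [ 0.3 -0.2 -1.7]
```

>>> apply_moves --commands '[0,0,-0.01,-0.02,-0.036,0,0,0,0,-0.02,-0.05,-0.09,0,0,0,0,-0.03,-0.085,-0.153,0,0,0,0,-0.04,-0.12,-0.216,0,0,0,0,-0.04,-0.15,-0.27,0,0,0,0,-0.04,-0.172,-0.309,0,0,0,0,-0.04,-0.1825,-0.328,0,0,0,0,-0.04,-0.1825,-0.328,0,0]'

```text
time_s: 5.15
position: [536.9, 0.4, 131.5]
eef_rot: [[-0.942, 0.335, -0.001], [0.335, 0.942, 0.0], [0.001, -0.0, -1.0]]
ft_force: [-1.5, 0.9, -1.6]
gripper_width: 0.505
finger_force: 41.4
```

>>> apply_moves --commands '[0,0,0,0,0,0,0,0,0,0,0,0,0,0,0,0,0,0,0,0,0]'

```text
time_s: 5.52
position: [537.0, 1.7, 132.1]
eef_rot: [[-0.943, 0.333, 0.0], [0.333, 0.943, 0.0], [0.0, 0.0, -1.0]]
ft_force: [-0.5, 0.3, -2.4]
gripper_width: 0.511
finger_force: 41.4
```

```bash
python3 - <<'E'
from h import *
p,d,K,T=grab('side'); W=cloud(d,K,T);H=W[...,2]
save('s2',np.hstack([p,]))
go(537,1,12.4,70.5)
E
```

```text
[0.0001, 0.0001, 0.0004] [-0.0002, -0.0007, 0.1497] [537.    1.6 132.2] g 0.51 [ 0.3 -0.4 -1.5]
```

View pics/s2.png

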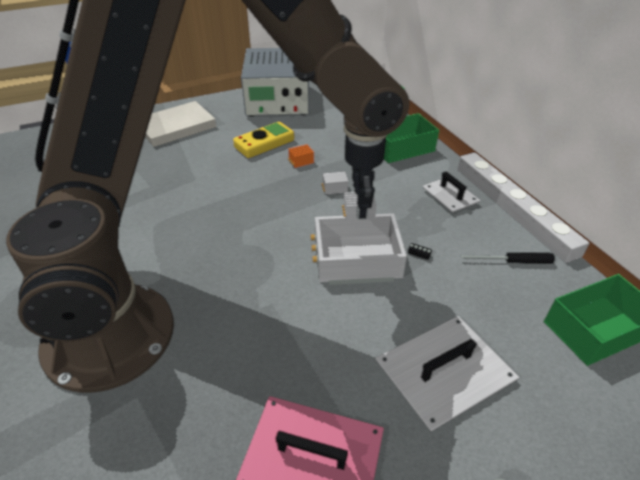

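The side view shows the module held level at (355,205) above the empty box at (360,247), brass pins to the left. Next I lower it.

>>> apply_moves --commands '[0,0,0,0,0,0.03,0,0,0,0,0,0,0.07,0,0,0,0,0,0,0.1,0,0,0,0,0,0,0.125,0,0,0,0,0,0,0.14,0,0,0,0,0,0,0.145,0,0,0,0,0,0,0.148,0,0,0,0,0,0,0.148,0]'

```text
time_s: 6.58
position: [537.3, 1.0, 14.1]
eef_rot: [[-0.943, 0.334, 0.001], [0.334, 0.943, -0.0], [-0.001, 0.0, -1.0]]
ft_force: [-0.6, -0.3, -1.2]
gripper_width: 0.51
finger_force: 41.4
```

>>> apply_moves --commands '[0,0,0,0,0,0.0005,0,0,0,0,0,0,0.001,0,0,0,0,0,0,0.001,0]'

```text
time_s: 6.95
position: [537.1, 1.0, 13.0]
eef_rot: [[-0.943, 0.334, 0.0], [0.334, 0.943, 0.0], [-0.0, 0.0, -1.0]]
ft_force: [-0.5, -0.5, -1.2]
gripper_width: 0.508
finger_force: 41.4
```

Not yet touching, so I creep further down.

>>> apply_moves --commands '[0,0,0,0,0,0.0006,0,0,0,0,0,0,0.0012,0,0,0,0,0,0,0.0012,0]'

```text
time_s: 7.32
position: [537.1, 1.0, 12.4]
eef_rot: [[-0.943, 0.334, 0.0], [0.334, 0.943, 0.0], [-0.0, 0.0, -1.0]]
ft_force: [-1.9, -1.1, 5.9]
gripper_width: 0.515
finger_force: 42.4
```

Contact. Next I open part-way and rise.

>>> apply_moves --commands '[0,0,0,0,0,0,0.6,0,0,0,0,0,0,0.75,0,0,0,0,0,0,0.75,0,0,0,0,0,0,0.75,0,0,0,0,0,0,0.75]'

```text
time_s: 7.95
position: [537.2, 1.1, 12.0]
eef_rot: [[-0.943, 0.334, 0.0], [0.334, 0.943, 0.0], [-0.0, 0.0, -1.0]]
ft_force: [0.2, 2.5, 1.0]
gripper_width: 0.749
finger_force: 0.7
```

>>> apply_moves --commands '[0,0,0,0,0,-0.02,0.75,0,0,0,0,0,-0.06,0.75,0,0,0,0,0,-0.11,0.75,0,0,0,0,0,-0.16,0.75,0,0,0,0,0,-0.2,0.75,0,0,0,0,0,-0.22,0.75,0,0,0,0,0,-0.22,0.75,0,0,0,0,0,-0.22,0.75]'

```text
time_s: 8.95
position: [536.6, 1.0, 187.6]
eef_rot: [[-0.943, 0.334, -0.001], [0.334, 0.943, 0.0], [0.001, -0.0, -1.0]]
ft_force: [0.0, 0.6, -0.5]
gripper_width: 0.75
finger_force: 0.0
```

```bash
python3 - <<'E'
from h import *
p,d,K,T=grab('wrist'); W=cloud(d,K,T);H=W[...,2]; save('w3',p)
B=W[(H>60)&(H<70)]; B=B[np.hypot(B[:,0]-537,B[:,1]-1)<140]
print('rim',np.median(B[:,2]),cv2.minAreaRect(B[:,:2].astype(np.float32)))
M=W[(H>40)&(H<50)]; M=M[np.hypot(M[:,0]-537,M[:,1]-1)<50]
print('mod',np.median(M[:,2]),cv2.minAreaRect(M[:,:2].astype(np.float32)))
go(547.2,-324,150,96.2)
E
```

```text
rim 64.33921308004898 ((538.3223876953125, -0.6278228759765625), (140.8937530517578, 179.71414184570312), 70.52179718017578)
mod 45.36248920058159 ((535.5121459960938, -0.18915176391601562), (44.056304931640625, 60.19994354248047), 70.44790649414062)
[0.0, -0.0006, -0.2142] [-0.1482, -0.3785, 0.0466] [536.6   1.  187.3] g 0.75 [ 0.7 -0.2  0.1]
```

View pics/w3.png

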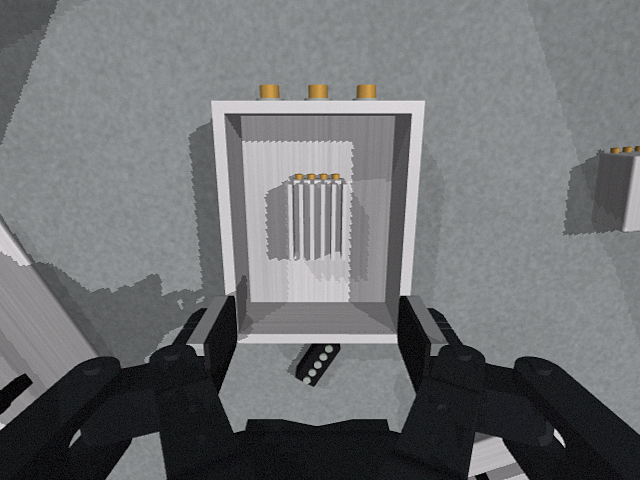

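The wrist view shows the module upright, fins up, pins toward the sockets, in the middle of the box floor (317,220). Its top is at 45 mm, so it is seated. Next I go to the lid.

>>> apply_moves --commands '[0,0,-0.05,-0.03,-0.077,0,0.8,0,0,-0.1,-0.06,-0.153,0.01,0.8,0,0,-0.15,-0.09,-0.23,0.02,0.8,0,0,-0.214,-0.12,-0.306,0.03,0.8,0,0,-0.214,-0.14,-0.358,0.04,0.8,0,0,-0.214,-0.148,-0.3785,0.0466,0.8,0,0,-0.214,-0.148,-0.3785,0.0466,0.8,0,0,-0.214,-0.148,-0.3785,0.0466,0.8]'

```text
time_s: 10.0
position: [547.7, -322.4, 150.6]
eef_rot: [[-0.994, -0.109, -0.001], [-0.109, 0.994, 0.001], [0.0, 0.001, -1.0]]
ft_force: [-0.0, 0.7, 1.0]
gripper_width: 0.801
finger_force: 0.0
```

>>> apply_moves --commands '[0,0,0,0,0,0,0.8,0,0,0,0,0,0,0.8,0,0,0,0,0,0,0.8]'

```text
time_s: 10.38
position: [547.7, -323.5, 150.9]
eef_rot: [[-0.994, -0.108, 0.0], [-0.108, 0.994, -0.0], [-0.0, -0.0, -1.0]]
ft_force: [0.7, 0.5, 0.1]
gripper_width: 0.801
finger_force: 0.0
```

```bash
python3 - <<'E'
from h import *
p,d,K,T=grab('wrist'); W=cloud(d,K,T);H=W[...,2]; save('w4',p)
D=np.hypot(W[...,0]-547,W[...,1]+324)
for n,lo,hi,r in(('plate',12,21,140),('bar',52,64,75)):
    m=(H>lo)&(H<hi)&(D<r); c,l,s,_=cv2.connectedComponentsWithStats(m.astype(np.uint8)); m=l==1+np.argmax(s[1:,4])
    B=W[m]; print(n,s[1:,4].max(),np.median(B[:,2]),cv2.minAreaRect(B[:,:2].astype(np.float32)))
go(547.2,-324,150,96.2)
E
```

```text
plate 47857 15.399069968201445 ((548.56201171875, -325.8222351074219), (196.06488037109375, 156.52491760253906), 6.260458946228027)
bar 3965 57.1515494237928 ((548.1993408203125, -325.7639465332031), (109.0726318359375, 16.016286849975586), 6.162558555603027)
[-0.0, 0.0001, 0.0] [0.0007, -0.0004, 0.001] [ 547.7 -323.7  150.8] g 0.8 [-0.5 -0.6 -0.4]
```

View pics/w4.png

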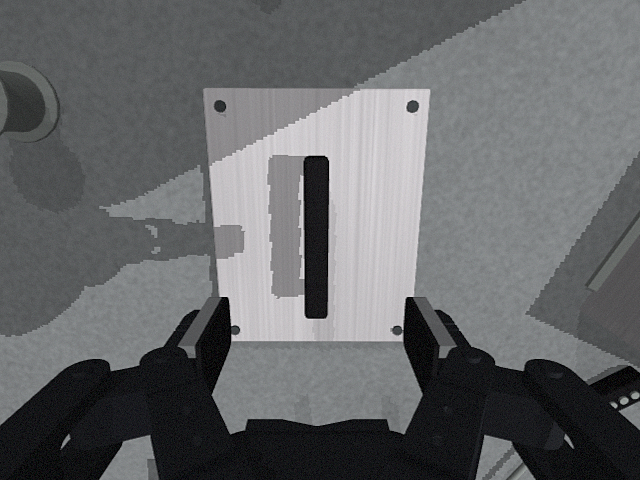

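The wrist view shows the large lid with four corner screws, its bar centred at (316,237) and both sides clear. The wrist puts its centre at (548.4,-325.8) and yaw at 6.2°. Next I descend.

```bash
python3 -c "
from h import *
go(548.2,-325.3,31,96.2)"
```

```text
[-0.0, 0.0001, 0.0] [-0.0004, -0.0021, 0.1498] [ 547.7 -323.7  150.8] g 0.8 [-0.5 -0.6 -0.4]
```

>>> apply_moves --commands '[0,0,0,-0.0004,-0.002,0.03,0.8,0,0,0,-0.0004,-0.002,0.07,0.8,0,0,0,-0.0004,-0.002,0.1,0.8,0,0,0,-0.0004,-0.002,0.125,0.8,0,0,0,-0.0004,-0.002,0.14,0.8,0,0,0,-0.0004,-0.002,0.149,0.8,0,0,0,-0.0004,-0.002,0.149,0.8,0,0,0,-0.0004,-0.002,0.149,0.8]'

```text
time_s: 11.42
position: [548.3, -325.7, 32.1]
eef_rot: [[-0.994, -0.108, 0.001], [-0.108, 0.994, -0.0], [-0.001, -0.001, -1.0]]
ft_force: [-0.4, 0.2, 0.5]
gripper_width: 0.799
finger_force: 0.0
```

>>> apply_moves --commands '[0,0,0,0,0,0,0,0,0,0,0,0,0,0,0,0,0,0,0,0,0,0,0,0,0,0,0,0,0,0,0,0,0,0,0,0,0,0,0,0,0,0,0,0,0,0,0,0,0,0,0,0,0,0,0,0]' --newtons 80

```text
time_s: 12.42
position: [548.2, -325.5, 31.8]
eef_rot: [[-0.994, -0.108, 0.0], [-0.108, 0.994, -0.0], [-0.0, -0.0, -1.0]]
ft_force: [-1.3, 1.8, 6.4]
gripper_width: 0.173
finger_force: 78.9
```

>>> apply_moves --commands '[0,0,0,0,0,-0.01,0,0,0,0,0,0,-0.035,0,0,0,0,0,0,-0.07,0,0,0,0,0,0,-0.105,0,0,0,0,0,0,-0.135,0,0,0,0,0,0,-0.15,0,0,0,0,0,0,-0.155,0,0,0,0,0,0,-0.155,0]'

```text
time_s: 13.42
position: [547.9, -325.4, 155.0]
eef_rot: [[-0.994, -0.108, -0.001], [-0.108, 0.994, 0.0], [0.0, 0.001, -1.0]]
ft_force: [-0.2, 0.3, -3.6]
gripper_width: 0.171
finger_force: 78.5
```

```bash
python3 - <<'E'
from h import *
go(538,0,155,70.5)
p,d,K,T=grab('wrist'); W=cloud(d,K,T);H=W[...,2]
s=bot.observe(); P=s['position']; print(P)
m=(abs(H-(P[2]-31.8+16))<8)&(np.hypot(W[...,0]-P[0],W[...,1]-P[1])<140)
c,l,st,_=cv2.connectedComponentsWithStats(m.astype(np.uint8)); B=W[l==1+np.argmax(st[1:,4])]
A=np.c_[B[:,:2]-P[:2],np.ones(len(B))]; k=np.linalg.lstsq(A,B[:,2],rcond=None)[0]
print('tilt deg',np.degrees(k[:2]),'z',k[2]-P[2],cv2.minAreaRect(B[:,:2].astype(np.float32)))
E
```

```text
[0.0002, -0.0003, 0.214] [-0.0315, 0.4057, 0.0003] [ 547.9 -325.4  155. ] g 0.17 [-0.2  0.3 -3.6]
[ 547.76966493 -325.31884842  154.66427237]
tilt deg [-0.0458384  -0.02537792] z -16.095992392719353 ((517.701904296875, -330.1412353515625), (134.26673889160156, 156.08502197265625), 6.237198352813721)
```

Lid held level. Next I carry it over the box.

>>> apply_moves --commands '[0,0,0.03,-0.002,0.025,0,0,0,0,0.06,-0.006,0.07,0,0,0,0,0.09,-0.01,0.125,0,0,0,0,0.12,-0.014,0.18,0,0,0,0,0.15,-0.018,0.235,0,0,0,0,0.18,-0.022,0.29,0,0,0,0,0.2,-0.026,0.335,0,0,0,0,0.21,-0.029,0.37,0,0]'

```text
time_s: 14.48
position: [538.8, -27.2, 154.8]
eef_rot: [[-0.945, 0.326, -0.001], [0.326, 0.945, 0.0], [0.001, -0.0, -1.0]]
ft_force: [0.9, 0.2, -4.4]
gripper_width: 0.169
finger_force: 78.5
```

```bash
python3 -c "
from h import *
go(538,0,155,70.5)"
```

```text
[-0.0, -0.0006, 0.0039] [0.0121, 0.0318, -0.0002] [538.8 -27.2 154.8] g 0.17 [ 0.9  0.2 -4.4]
```

>>> apply_moves --commands '[0,0,0.002,0.007,0.019,0,0,0,0,0.004,0.012,0.032,0,0,0,0,0.004,0.012,0.032,0,0,0,0,0.004,0.012,0.032,0,0,0,0,0.004,0.012,0.032,0,0]'

```text
time_s: 15.1
position: [538.6, -2.1, 155.4]
eef_rot: [[-0.942, 0.334, 0.0], [0.334, 0.942, -0.0], [-0.0, 0.0, -1.0]]
ft_force: [0.1, 0.4, -3.9]
gripper_width: 0.169
finger_force: 78.5
```

```bash
python3 -c "
from h import *
go(537.8,0,86.8,70.5)"
```

```text
[0.0, 0.0, -0.0003] [0.0018, 0.0021, 0.0858] [538.6  -2.1 155.4] g 0.17 [ 0.1  0.4 -3.9]
```

>>> apply_moves --commands '[0,0,0,0.0018,0.0021,0.01,0,0,0,0,0.0018,0.0021,0.03,0,0,0,0,0.0018,0.0021,0.05,0,0,0,0,0.0018,0.0021,0.065,0,0,0,0,0.0018,0.0021,0.075,0,0,0,0,0.0018,0.0021,0.08,0,0,0,0,0.0018,0.0021,0.082,0,0,0,0,0.0018,0.0021,0.082,0]'

```text
time_s: 16.1
position: [537.9, 0.7, 90.1]
eef_rot: [[-0.943, 0.334, 0.0], [0.334, 0.943, 0.0], [-0.0, 0.0, -1.0]]
ft_force: [0.5, -1.2, -4.1]
gripper_width: 0.168
finger_force: 78.6
```

```bash
python3 -c "
from h import *
go(537.8,0,86.8,70.5)"
```

```text
[0.0001, 0.0002, -0.0] [-0.0002, -0.0008, 0.0041] [537.9   0.7  90.1] g 0.17 [ 0.5 -1.2 -4.1]
```

>>> apply_moves --commands '[0,0,0,0,0,0.001,0,0,0,0,0,0,0.002,0,0,0,0,0,0,0.003,0,0,0,0,0,0,0.003,0]'

```text
time_s: 16.6
position: [537.7, 0.7, 87.4]
eef_rot: [[-0.943, 0.334, -0.0], [0.334, 0.943, 0.0], [0.0, 0.0, -1.0]]
ft_force: [-0.3, -0.6, -4.7]
gripper_width: 0.173
finger_force: 78.6
```

>>> apply_moves --commands '[0,0,0,0,0,0.0005,0,0,0,0,0,0,0.001,0,0,0,0,0,0,0.001,0]'

```text
time_s: 16.98
position: [537.8, 0.6, 86.8]
eef_rot: [[-0.943, 0.334, 0.0], [0.334, 0.943, 0.0], [-0.0, 0.0, -1.0]]
ft_force: [-1.2, 0.2, -0.8]
gripper_width: 0.174
finger_force: 79.1
```

Contact begins at the expected height, 86.8 mm. One more small step, then I release.

>>> apply_moves --commands '[0,0,0,0,0,0.0004,0,0,0,0,0,0,0.0004,0,0,0,0,0,0,0.0004,0]'

```text
time_s: 17.35
position: [537.7, 0.6, 86.8]
eef_rot: [[-0.943, 0.334, 0.0], [0.334, 0.943, 0.0], [-0.0, 0.0, -1.0]]
ft_force: [-3.1, -0.0, 5.3]
gripper_width: 0.171
finger_force: 80.0
```

>>> apply_moves --commands '[0,0,0,0,0,0,0.3,0,0,0,0,0,0,0.5,0,0,0,0,0,0,0.6,0,0,0,0,0,0,0.6,0,0,0,0,0,0,0.6,0,0,0,0,0,0,0.6]'

```text
time_s: 18.1
position: [537.8, 0.6, 86.3]
eef_rot: [[-0.943, 0.334, 0.0], [0.334, 0.943, 0.0], [-0.0, 0.0, -1.0]]
ft_force: [0.2, 0.6, 0.5]
gripper_width: 0.599
finger_force: 0.0
```

>>> apply_moves --commands '[0,0,0,0,0,-0.02,0.6,0,0,0,0,0,-0.06,0.6,0,0,0,0,0,-0.1,0.6,0,0,0,0,0,-0.14,0.6,0,0,0,0,0,-0.17,0.6,0,0,0,0,0,-0.18,0.6,0,0,0,0,0,-0.18,0.6,0,0,0,0,0,-0.18,0.6]'

```text
time_s: 19.1
position: [537.4, 0.7, 229.5]
eef_rot: [[-0.943, 0.334, -0.001], [0.334, 0.943, 0.0], [0.001, -0.0, -1.0]]
ft_force: [0.0, 0.3, -1.0]
gripper_width: 0.6
finger_force: 0.0
```

```bash
python3 - <<'E'
from h import *
p,d,K,T=grab('wrist'); save('w5',p); W=cloud(d,K,T);H=W[...,2]
m=(abs(H-71)<8)&(np.hypot(W[...,0]-538,W[...,1])<140)
c,l,st,_=cv2.connectedComponentsWithStats(m.astype(np.uint8)); B=W[l==1+np.argmax(st[1:,4])]
k=np.linalg.lstsq(np.c_[B[:,:2]-[538,0],np.ones(len(B))],B[:,2],rcond=None)[0]
print('tilt deg',np.degrees(k[:2]),'z',k[2],cv2.minAreaRect(B[:,:2].astype(np.float32)))
p,d,K,T=grab('side'); save('s5',cv2.resize(p[150:320,250:450],(800,600)))
E
```

```text
tilt deg [ 0.00039498 -0.04962589] z 70.43557104817464 ((538.1476440429688, -1.11602783203125), (156.4250946044922, 195.53651428222656), 70.50071716308594)
```

View pics/s5.png

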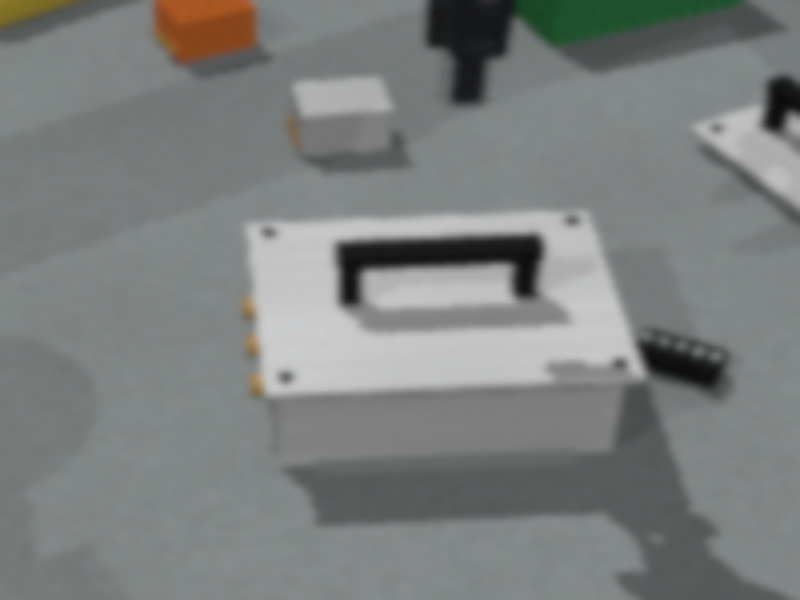

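The side crop shows the lid flat on the box (440,310), with an even overhang and the gripper clear. Depth gives a plate top of 70.4 mm (71 expected) and no tilt.

```bash
python3 -c "
from cell import bot
print(bot.job_done())"
```

```text
the job is handed in; nothing more can be done
None
```

The finned module stands fins up on the test box floor, the large lid is seated level on the box all round, and I handed the job in about 19 s into the 64 s limit; no verdict was shown.

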